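# Tare the seedling scale with an empty beaker

## Robot

A 6-joint arm with a two-finger parallel gripper is mounted at the origin on the work surface. World frame = base frame: x ahead of the robot, y to its left, z up, the work surface at z = 0. Lengths are in m, angles in rad, forces in N, time in s.
With the tool pointing down it reaches from about 0.375 to 0.9 m from the base axis. Payload 3.1 kg.
Tool frame: the origin (TCP) lies midway between the tips of the shut fingers; the grasp point (between the pads) lies 19 mm behind it; z points along the fingers, y is the line along which they close (so a half turn about z gives the same grasp; the last joint's range is limited). The gripper opens to 87 mm and grips with 3 to 60 N. Pads are 19 mm wide; open, the fingers measure 117 mm over their backs; the gripper's body (75 mm by 190 mm) begins 51 mm behind the grasp point.
Start: joints at [1.099, 0.527, 1.433, -0, 1.181, -0.178], TCP at [0.18, 0.598, 0.201] pointing down, gripper open.
Joint ranges: [-3.08, 3.08], [-0.75, 2.2], [0.22, 2.44], [-1.43, 4.57], [0, 2.65], [-2.85, 2.85]. Speed limits (rad/s): [2.79, 2.79, 3.14, 3.14, 3.14, 3.14].

## Interface

Orientations are given as a unit quaternion [x, y, z, w].
In Python, from rig import robot gives the robot as it stands.
- The arm moves only by the shell command python3 -m jog 'ROWS' [FORCE]. ROWS is a JSON object of lists of equal length, an entry for each row: "dp": the shift along the tool's x, y, z in mm, a list of three; "delta_rot": the turn, a rotation vector about the tool's x, y, z in rad, a list of three; "gripper": the opening, from -1 (shut) to 1 (fully open). A call has 1 to 12 rows; each row is the pose to reach, as a shift and turn from the pose commanded when the call began, along the tool's axes at that moment; what a row does not reach only later rows make up. A row lasts 1/10 s, in which the tool goes at most 50 mm and 8.59 degrees, less where a joint would pass 70% of its speed; a pose out of reach is approached as far as the arm can. A call with a gripper value outside its range is refused whole. The fingers move at their own pace and stop on an object; FORCE is the grip in N (left out, the last holds). Time passes only in rows, so rows that repeat a pose let the fingers close. It gives the time, the measured TCP pose, the force, the opening and the grip force at its end, in the units of the state.
- robot.get_obs(): the state, without advancing time (a new reading comes with each control period).
- robot.camera(name): name is "side" or "top" or "wrist"; returns the picture (384x512x3 uint8, red, green, blue); there is no depth.
- robot.camera_model(name): a dict with "fx", "fy", "cx", "cy" (pixels), "xyz" and "orientation" of the camera in the world; the wrist camera has in their place "T_tool_cam" (4x4, takes a point from camera to tool coordinates, whose origin is the TCP and whose axes are the flange's). Camera axes: x right, y down, z forward; pixel columns grow to the right and rows downward; lengths in m; the calibration is good to about 2 mm. A picture is of the moment at which its call begins: read the wrist's pose just before it. camera_model takes no time and is no camera call.
- robot.hand_in(): hands the job in; it is judged then, once.
Trained networks look in the newest picture that a camera, given by its name, has taken for a name from the list of things; names that differ only in an ending like _2 or _b are one class to them, and where a whole thing is asked for, a point or a joint stands for the part that bears it (a point fixed in the world has none). Each returns a list of dicts, best first, with "score" (0 to 1); they miss things now and then, are a little off and sometimes report something else, mostly with a low value. They report only what shows in the picture. A call takes as long as a camera call. They do not tell look-alikes from the thing itself.
- robot.search_frame(name, camera): "rect" ([left, top, right, bottom] in pixels, round what is visible of it).
The state is a dict: "time": time; "q": joint angles; "joint_velocities": joint speeds; "joint_torque": joint torques, N m; "position": TCP position; "tool_rot": TCP orientation; "ft_force": force on the tool from outside, world axes, zero at the start; "moment": the same for the moment, N m; "grip_width": finger opening in m; "grip_force": force on a finger pad.
Only numpy, scipy, OpenCV 4.12 (cv2) and the standard library are available. Lean on these libraries where they do the work, as an engineer would, in place of code of your own. Each camera call takes 0.05 s, during which the arm holds its last target. There are 200 camera calls.

## Task

Gently stand the empty straight-sided steel beaker upright on the scale's round pan and let go of it; once the needle has come to rest, turn the dial's rim by its raised lug until the broad zero mark lines up with the needle. Leave the beaker standing on the pan, take the robot's hand off everything, and do not disturb the flower pot or the jar.

Things in the scene. Friction and masses are not known exactly. Their poses are not given: they have to be found in the camera images.
- scale: low grey bench scale fixed to the table, housing 140 x 330 x 45 mm high. Origin: centre of its underside; its y axis runs along the length: the round pan lies at y +85 mm, the flat dial (facing up) at y -80 mm; z up.
- pan: round aluminium weighing pan on a spring, 112 mm outside diameter, 9 mm high with a 3 mm wide lip standing 5 mm above its flat floor (floor 106 mm across). Origin: centre of its underside; the floor is 4 mm above it, 66 mm above the table when unloaded. It sinks straight down by about 1 mm per 30 g, 14 mm at most.
- pan_floor (a point): centre of the upper face of the pan's floor, where the beaker stands
- beaker: the empty beaker: open, straight-sided plain steel cylinder, 60 mm outside diameter, 50 mm tall, walls 3 mm, 150 to 300 g. Origin: centre of its underside; z up its axis.
- dial_center (a point): the dial's axis, at the height of the glass (55 mm above the table). The dial is a black fluted rim (bezel) of 110 mm diameter round a white card with 24 divisions under clear glass; card, glass and rim turn together about the vertical. The rim's top is 56 mm above the table.
- bezel (a joint): angle of the bezel, rad, growing clockwise seen from above; at 0 the zero mark points along the scale's +x axis. It has no springs, stays where it is left and can turn about one turn either way.
- lug_top (a point): centre of the top of the bezel's only lug: a black upright round post of 16 mm diameter, its axis at 47 mm radius, standing 19 mm above the rim (top 75 mm above the table), diametrically across from the zero mark. Pushing it sideways turns the bezel (about 1.5 N).
- zero_mark (a point): middle of the zero mark on the card, at 40 mm radius: the only broad black bar (6 mm wide, 13 mm long); the other division marks, 15 degrees apart, are thin
- needle (a joint): angle of the needle, rad, growing clockwise seen from above as the pan is loaded, 0 with the pan empty, along the scale's +x axis (same reference as joint bezel). The zero mark and the needle line up when the two joints are equal.
- needle_tip (a point): tip of the dark steel needle under the glass, at 33 mm radius; its x axis points outward along the needle
- pot: bystander: tapered terracotta flower pot with a thick rim, 72 mm across, 66 mm tall; origin at the centre of its underside
- jar: bystander: closed round jar, 64 mm diameter, 75 mm tall; origin at the centre of its underside
There are look-alikes about, which are no part of the job. What is meant by the beaker is not blue, and is the smaller of those in its own colour.

How it is judged:
On the way, in this order (a step that is already met when the one before it is completed fails the run):
1. the beaker stands upright on the pan, released, and the needle is at rest (horizontal distance between beaker and pan_floor below 0.026 m and angle between beaker's own z axis and vertical below 0.08 rad and contact force between beaker and pan above 0.8 N and contact force between beaker and the arm below 0.1 N and contact force between beaker and the fingers below 0.1 N and velocity of joint needle between -0.1 and 0.1 rad/s), for 0.2 s.
2. the zero mark has been turned to the needle (y of zero_mark in the frame of needle_tip between -0.004 and 0.004 m and x of zero_mark in the frame of needle_tip above 0 m), for 0.2 s.
At the end, for the whole second after the job is handed in: The beaker stands upright (within 0.08 rad) on the pan's floor, its centre within 26 mm of the pan's centre; the zero mark lies within 4 mm (about 0.1 rad, less than half a division) of the line of the needle, on the needle's tip side; needle and bezel are at rest (all of step 2 and horizontal distance between beaker and pan_floor below 0.026 m and angle between beaker's own z axis and vertical below 0.08 rad and contact force between beaker and pan above 0.8 N and velocity of joint needle between -0.1 and 0.1 rad/s and velocity of joint bezel between -0.05 and 0.05 rad/s); the robot touches nothing.
It fails at once if the beaker was dropped or pressed hard on the pan (over 15 N) (contact force between beaker and pan above 15 N).
It fails at once if the flower pot or jar was moved by more than 30 mm or tipped (distance of any of pot, jar from where it was at the start of the episode above 0.03 m or angle between any of pot, jar's own z axis and vertical above 0.5 rad).
It also fails if it takes over 61 s, if anything falls off the work surface, if the arm or the gripper's body presses on something with over 40 N, if the wrist force passes 120 N, or if a joint passes its speed limit or range.

## Working session

There is one attempt and no reset: what is moved stays moved. The work goes in short steps, Python scripts to look and compute and a shell command to move; the robot and the scene stay as the last step left them, time stands still between calls to the robot, and variables do not carry over. Pictures are saved under pics/ and viewed, at most 10 in all, crops included, and the job is handed in when it is done.

```bash
mkdir -p pics
cat > h.py <<'E'
import numpy as np, cv2
from rig import robot
from scipy.spatial.transform import Rotation as R
def save(cam,fn):
    im=robot.camera(cam); cv2.imwrite('pics/'+fn,im[:,:,::-1]); return im
def cam(name,obs=None):
    m=robot.camera_model(name)
    if 'T_tool_cam' in m:
        o=obs or robot.get_obs(); T=np.eye(4); T[:3,:3]=R.from_quat(o['tool_rot']).as_matrix(); T[:3,3]=o['position']
        T=T@np.array(m['T_tool_cam']); return m,T[:3,:3],T[:3,3]
    q=np.array(m['orientation']); Rm=R.from_quat(q).as_matrix() if q.size==4 else q.reshape(3,3)
    return m,Rm,np.array(m['xyz'])
def px2w(name,u,v,z,obs=None):
    m,Rm,p=cam(name,obs); d=Rm@np.array([(u-m['cx'])/m['fx'],(v-m['cy'])/m['fy'],1]); return p+d*(z-p[2])/d[2]
def w2px(name,P,obs=None):
    m,Rm,p=cam(name,obs); c=Rm.T@(np.array(P)-p); return m['fx']*c[0]/c[2]+m['cx'],m['fy']*c[1]/c[2]+m['cy']
E
python3 - <<'E'
from h import *
a=save('top','top0.png'); b=save('side','side0.png')
cv2.imwrite('pics/both.png',cv2.resize(np.hstack([a,b])[:,:,::-1],(800,300)))
for n in ['beaker','pan','bezel','lug_top','pot','jar','zero_mark']:
    print(n,[(round(d['score'],2),[round(x) for x in d['rect']]) for d in robot.search_frame(n,'top')][:5])
print(robot.camera_model('top'),robot.camera_model('wrist')); o=robot.get_obs(); print(o['position'],o['tool_rot'],o['time'])
E
```

```text
beaker [(0.96, [238, 251, 280, 294]), (0.89, [336, 235, 380, 276]), (0.83, [300, 197, 335, 228])]
pan [(0.94, [127, 154, 180, 204])]
bezel [(0.64, [204, 166, 254, 222])]
lug_top [(0.82, [206, 171, 256, 218])]
pot [(0.67, [378, 153, 416, 183])]
jar [(0.97, [304, 117, 336, 153])]
zero_mark [(0.67, [202, 166, 255, 219])]
{'fx': 389.7156310032077, 'fy': 389.7156310032077, 'cx': 252.8722644583305, 'cy': 187.6548618946803, 'xyz': array([ 0.36240164, -0.05806004,  0.87089959]), 'orientation': array([-0.66564541,  0.73946133, -0.07429767,  0.06777152])} {'fx': 332.3664140434568, 'fy': 332.3664140434568, 'cx': 255.9782077679988, 'cy': 195.61984521220768, 'T_tool_cam': array([[ 1.69760548e-03, -9.53041683e-01, -3.02834391e-01,
         8.25417042e-02],
       [ 9.99998486e-01,  1.50209550e-03,  8.78510803e-04,
        -2.74651892e-05],
       [-3.82371238e-04, -3.02835423e-01,  9.53042790e-01,
        -1.84094680e-01],
       [ 0.00000000e+00,  0.00000000e+00,  0.00000000e+00,
         1.00000000e+00]])}
[0.18038356 0.59833695 0.20057801] [ 1.45889306e-01  9.89300917e-01 -7.00268501e-05 -1.58628983e-05] 0.45
```

View pics/top0.png

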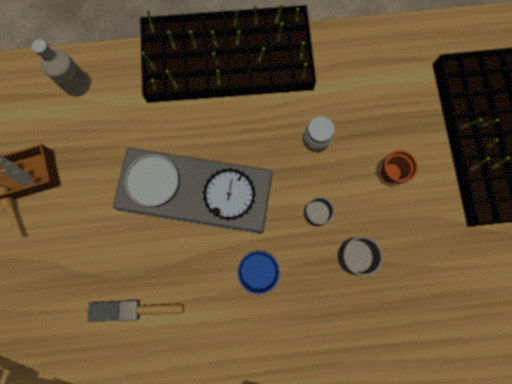

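View pics/side0.png

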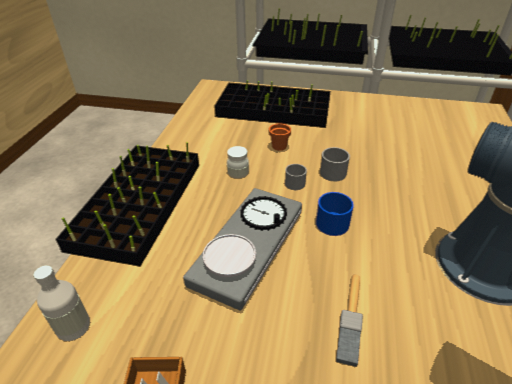

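Candidates in the top picture: blue cup (259,272), large grey cup (358,256) and small grey cup (318,212). The small grey one fits, since it isn't blue and is the smaller of the two greys. I'll confirm it in an enlarged crop.

Run:
```python
from h import *
a=cv2.imread('pics/top0.png')
c1=cv2.resize(a[160:240,190:270],(400,400),interpolation=cv2.INTER_CUBIC);c2=cv2.resize(a[180:280,290:390],(400,400),interpolation=cv2.INTER_CUBIC)
cv2.imwrite('pics/crop1.png',np.hstack([c1,c2]))
P=lambda u,v,z:px2w('top',u,v,z).round(3)
print('beaker small top/bottom',P(319.5,210.5,.05)), 
for r,z in [([300,197,335,228],.025),([336,235,380,276],.03),([238,251,280,294],.03)]:
    print(P((r[0]+r[2])/2,(r[1]+r[3])/2,z), np.linalg.norm(P(r[0],200,.05)-P(r[2],200,.05)))
print('pan',P(153.5,179.5,.07),'dial',P(229.5,194,.055),'jar',P(319,132,.05),'pot',P(399,167,.05))
print('side beaker',[(d['score'],d['rect']) for d in robot.search_frame('beaker','side')])
```

```text
beaker small top/bottom [ 0.465 -0.21   0.05 ]
[ 0.464 -0.21   0.025] 0.0744311762637136
[ 0.363 -0.282  0.03 ] 0.09453041838477182
[ 0.35  -0.069  0.03 ] 0.08956003573022958
pan [0.565 0.132 0.07 ] dial [ 0.52  -0.023  0.055] jar [ 0.639 -0.233  0.05 ] pot [ 0.541 -0.395  0.05 ]
side beaker [(0.8, [321.2, 148.2, 350.0, 183.6]), (0.73, [285.8, 164.6, 305.8, 189.6]), (0.73, [317.9, 192.7, 354.8, 237.2])]
```

View pics/crop1.png

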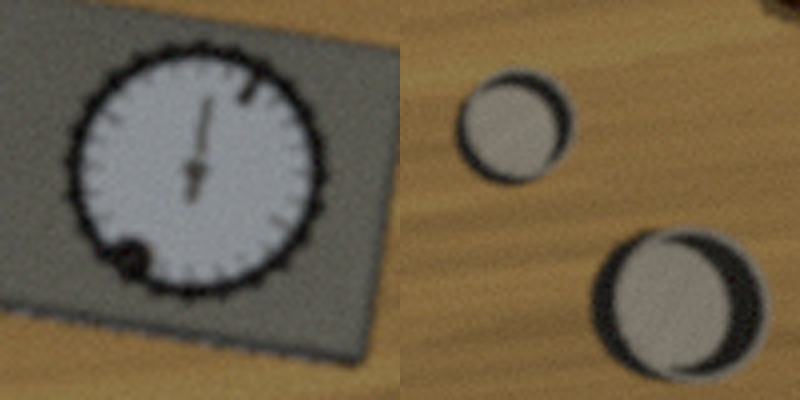

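The crop confirms it: the small grey cup, rim centred near (319,211), is the beaker. The dial centre is near (229,194), the lug near (216,212) and the zero mark near (240,177). Moving over the beaker now.

```bash
python3 -m jog '{"dp":[[-373,-303,0],[-373,-303,0],[-373,-303,0],[-373,-303,0],[-373,-303,0],[-373,-303,0],[-373,-303,0],[-373,-303,0],[-373,-303,0],[-373,-303,0],[-373,-303,0],[-373,-303,0]],"delta_rot":[[0,0,0],[0,0,0],[0,0,0],[0,0,0],[0,0,0],[0,0,0],[0,0,0],[0,0,0],[0,0,0],[0,0,0],[0,0,0],[0,0,0]],"gripper":[1,1,1,1,1,1,1,1,1,1,1,1]}'
python3 -m jog '{"dp":[[-132,-388,0],[-132,-388,0],[-132,-388,0],[-132,-388,0],[-132,-388,0],[-132,-388,0],[-132,-388,0],[-132,-388,0],[-132,-388,0],[-132,-388,0],[-132,-388,0],[-132,-388,0]],"delta_rot":[[0,0,0],[0,0,0],[0,0,0],[0,0,0],[0,0,0],[0,0,0],[0,0,0],[0,0,0],[0,0,0],[0,0,0],[0,0,0],[0,0,0]],"gripper":[1,1,1,1,1,1,1,1,1,1,1,1]}'
cat >> h.py <<'E'
def todp(dw,o=None):
    o=o or robot.get_obs(); return (R.from_quat(o['tool_rot']).inv().apply(dw)*1000).round(1)
E
python3 - <<'E'
from h import *
o=robot.get_obs(); save('wrist','w1.png'); print(o['position'],o['tool_rot'],o['q'].round(2) if hasattr(o['q'],'round') else o['q'])
for d in robot.search_frame('beaker','wrist'):
    r=d['rect']; print(d['score'],r,px2w('wrist',(r[0]+r[2])/2,(r[1]+r[3])/2,.03,o))
print(w2px('wrist',[.464,-.21,.05],o))
E
```

```text
time: 1.7
position: [0.4501, 0.2002, 0.2006]
tool_rot: [0.147, 0.989, 0.0, -0.0]
ft_force: [-0.7, 0.3, 0.2]
grip_width: 0.0874
grip_force: 0.0
time: 2.9
position: [0.4641, -0.2063, 0.2005]
tool_rot: [0.144, 0.99, 0.001, -0.001]
ft_force: [0.2, -0.6, 0.3]
grip_width: 0.0869
grip_force: 0.0
[ 0.46407516 -0.20629008  0.20050524] [ 1.44485764e-01  9.89506489e-01  6.07053008e-04 -6.35795568e-04] [-0.64  0.37  1.72  0.    1.05 -1.92]
0.98 [101.1, 51.4, 200.5, 143.9] [ 0.36136572 -0.28767485  0.03      ]
0.84 [315.4, 2.4, 428.6, 71.3] [ 0.36966216 -0.06012021  0.03      ]
0.78 [223.7, 140.3, 278.8, 204.2] [ 0.46563409 -0.21171567  0.03      ]
0.4 [437.1, 165.1, 449.6, 207.1] [ 0.54144229 -0.01182309  0.03      ]
(np.float64(252.1462114716814), np.float64(174.84311313130408))
```

View pics/w1.png

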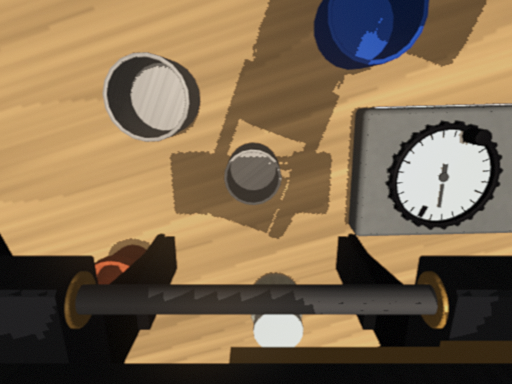

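Beaker is at wrist (252,172), consistent with the top view. Descending to grasp.

```bash
python3 -m jog '{"dp":[[-1,-1,50],[-1,-1,100],[-1,-1,140],[-1,-1,165],[-1,-1,181],[-1,-1,181],[-1,-1,181],[-1,-1,181],[-1,-1,181],[-1,-1,181],[-1,-1,181],[-1,-1,181]],"delta_rot":[[0,0,0],[0,0,0],[0,0,0],[0,0,0],[0,0,0],[0,0,0],[0,0,0],[0,0,0],[0,0,0],[0,0,0],[0,0,0],[0,0,0]],"gripper":[1,1,1,1,1,1,0.1,0.1,0.1,0.1,0.1,0.1]}' 15
python3 -m jog '{"dp":[[0,0,0],[0,0,0],[0,0,0],[0,0,0]],"delta_rot":[[0,0,0],[0,0,0],[0,0,0],[0,0,0]],"gripper":[0.1,0.1,0.1,0.1]}' 15
```

```text
time: 4.2
position: [0.4656, -0.2105, 0.0205]
tool_rot: [0.146, 0.989, -0.0, 0.001]
ft_force: [-0.2, 0.5, 5.7]
grip_width: 0.0597
grip_force: 15.0
time: 4.6
position: [0.4656, -0.2105, 0.0205]
tool_rot: [0.146, 0.989, -0.0, 0.001]
ft_force: [0.4, 1.0, 6.9]
grip_width: 0.0599
grip_force: 15.0
```

```bash
python3 -m jog '{"dp":[[0,0,-40],[0,0,-85],[0,0,-130],[4,50,-130],[4,100,-130],[4,150,-130],[4,200,-130],[4,245,-130],[4,290,-130],[4,325,-130],[4,350,-130],[4,357,-130]],"delta_rot":[[0,0,0],[0,0,0],[0,0,0],[0,0,0],[0,0,0],[0,0,0],[0,0,0],[0,0,0],[0,0,0],[0,0,0],[0,0,0],[0,0,0]],"gripper":[0.1,0.1,0.1,0.1,0.1,0.1,0.1,0.1,0.1,0.1,0.1,0.1]}'
python3 -m jog '{"dp":[[0,0,0],[0,0,0]],"delta_rot":[[0,0,0],[0,0,0]],"gripper":[0.1,0.1]}'
python3 - <<'E'
from h import *
o=robot.get_obs(); a=save('wrist','w2.png'); b=save('side','s2.png'); print(o['position'])
c=cv2.resize(b[120:312,160:416],(512,384)); cv2.imwrite('pics/m2.png',cv2.resize(np.hstack([a,c[:,:,::-1]][:0] or [a[:,:,::-1],c if 0 else cv2.resize(b[120:312,160:416,::-1],(512,384))]),(800,300)))
for P in [(.565,.132,.066),(.52,-.023,.055)]: print(w2px('wrist',P,o),w2px('side',P))
E
```

```text
time: 5.8
position: [0.5641, 0.1354, 0.149]
tool_rot: [0.144, 0.99, 0.0, -0.0]
ft_force: [0.6, -0.6, -2.1]
grip_width: 0.0598
grip_force: 15.0
time: 6.0
position: [0.5635, 0.1317, 0.1492]
tool_rot: [0.146, 0.989, -0.001, -0.001]
ft_force: [0.3, -0.3, -2.3]
grip_width: 0.0599
grip_force: 15.0
[0.5634587  0.13173538 0.14919894]
(np.float64(256.67133679614403), np.float64(194.62932605095708)) (np.float64(229.64805192564182), np.float64(252.5586431682131))
(np.float64(72.47773644099118), np.float64(192.3883213857349)) (np.float64(263.97018875159563), np.float64(210.7034879916218))
```

View pics/m2.png

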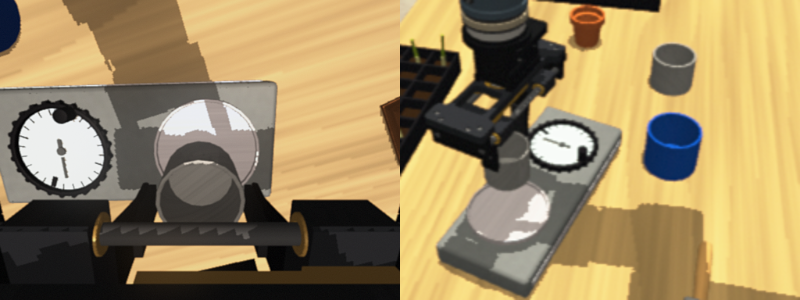

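Beaker is held upright above the pan (pan centre about (265,190) in the wrist view); it weighs about 2.3 N. Lowering slowly onto the spring.

```bash
python3 -m jog '{"dp":[[0,3,25],[0,3,45],[0,3,55],[0,3,59],[0,3,61],[0,3,63],[0,3,65],[0,3,67],[0,3,68],[0,3,69],[0,3,69],[0,3,69]],"delta_rot":[[0,0,0],[0,0,0],[0,0,0],[0,0,0],[0,0,0],[0,0,0],[0,0,0],[0,0,0],[0,0,0],[0,0,0],[0,0,0],[0,0,0]],"gripper":[0.1,0.1,0.1,0.1,0.1,0.1,0.1,0.1,0.1,0.1,0.1,0.1]}'
python3 - <<'E'
from h import *
o=robot.get_obs();print(o['ft_force'],o['position'])
E
```

```text
time: 7.3
position: [0.5655, 0.1357, 0.0809]
tool_rot: [0.146, 0.989, 0.0, 0.0]
ft_force: [0.5, -0.2, -0.6]
grip_width: 0.0599
grip_force: 15.0
[ 0.52126264 -0.20369976 -0.58657472] [0.5655224  0.13569545 0.08087435]
```

```bash
python3 -m jog '{"dp":[[0,0,1],[0,0,2],[0,0,2],[0,0,2],[0,0,2],[0,0,2],[0,0,2],[0,0,2]],"delta_rot":[[0,0,0],[0,0,0],[0,0,0],[0,0,0],[0,0,0],[0,0,0],[0,0,0],[0,0,0]],"gripper":[0.1,0.1,0.1,0.55,0.55,0.55,0.55,0.55]}'
python3 -m jog '{"dp":[[0,0,-15],[0,0,-40],[0,0,-80],[0,0,-120],[0,0,-120]],"delta_rot":[[0,0,0],[0,0,0],[0,0,0],[0,0,0],[0,0,0]],"gripper":[0.55,0.55,0.55,0.55,0.55]}'
```

```text
time: 8.1
position: [0.5649, 0.1357, 0.0786]
tool_rot: [0.146, 0.989, -0.0, -0.0]
ft_force: [-0.4, -0.4, 0.9]
grip_width: 0.067
grip_force: 0.0
time: 8.6
position: [0.5693, 0.1359, 0.2046]
tool_rot: [0.146, 0.989, 0.001, 0.006]
ft_force: [0.6, 0.4, 0.3]
grip_width: 0.0674
grip_force: 0.0
```

```bash
python3 -m jog '{"dp":[[-2,-50,0],[-2,-100,0],[-2,-140,0],[-2,-162,0],[-2,-162,0],[-2,-162,0],[-2,-162,0]],"delta_rot":[[0,0,0],[0,0,0],[0,0,0],[0,0,0],[0,0,0],[0,0,0],[0,0,0]],"gripper":[0.1,0.1,0.1,0.1,0.1,0.1,0.1]}'
python3 - <<'E'
from h import *
o=robot.get_obs(); a=save('wrist','w3.png'); print(o['position'],o['q'])
P=np.array([.52,-.022,.055]); u,v=map(int,w2px('wrist',P,o)); print(u,v)
b=save('side','s3.png')
x0=max(0,u-75);y0=max(0,v-75)
print(x0,y0); c=cv2.resize(a[y0:y0+150,x0:x0+150],(450,450),interpolation=cv2.INTER_CUBIC)
d=cv2.resize(b[180:305,180:300],(350,365)); d=cv2.copyMakeBorder(d,0,85,0,0,cv2.BORDER_CONSTANT)
cv2.imwrite('pics/m3.png',np.hstack([c,d])[:,:,::-1])
E
```

```text
time: 9.3
position: [0.5203, -0.0191, 0.1983]
tool_rot: [0.146, 0.989, 0.0, -0.0]
ft_force: [0.6, 0.4, 0.6]
grip_width: 0.0481
grip_force: 0.0
[ 0.5203463  -0.01914083  0.19834129] [-2.51885277e-01  3.90958672e-01  1.69449509e+00  5.23359899e-04
  1.05666042e+00 -1.53089306e+00]
252 175
177 100
```

View pics/m3.png

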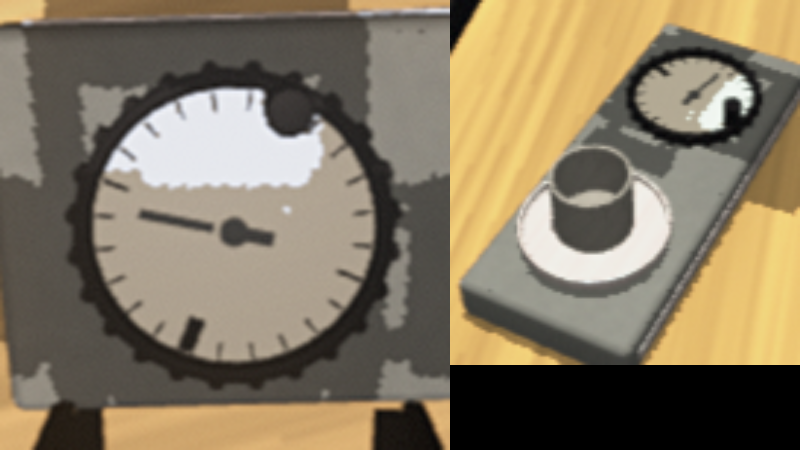

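The beaker stands centred on the pan (side view). The dial hub is at wrist (255,177), needle tip (224,171), zero bar (241,211) and lug top (274,136). The rim has to turn clockwise.

Run:
```python
from h import *
o=robot.get_obs()
f=lambda u,v,z:px2w('wrist',177+u/3,100+v/3,z,o)
c=f(233,232,.055);n=f(142,213,.054);n2=f(212,227,.054);t=f(272,239,.054);z=f(192,334,.053);l=f(291,108,.075)
c2=f(234,226,.056)
for k,p in dict(c=c,rimc=c2,n=n,z=z,l=l).items(): print(k,p.round(4),np.linalg.norm((p-c)[:2]).round(4))
a=lambda d:np.degrees(np.arctan2(d[1],d[0]))
print('needle',a(n-c),a(n-t),'zero',a(z-c),'lug+180',a(c-l), 'toolx',a(R.from_quat(o['tool_rot']).apply([1,0,0])))
```

```text
c [ 0.5221 -0.0205  0.055 ] 0.0
rimc [ 0.5199 -0.0195  0.056 ] 0.0024
n [ 0.5072 -0.0482  0.054 ] 0.0314
z [ 0.5539 -0.0451  0.053 ] 0.0402
l [0.4847 0.0093 0.075 ] 0.0478
needle -118.2872198500439 -118.24851369311001 zero -37.685048689019574 lug+180 -38.5569756929346 toolx 163.31610119381554
```

Centre (0.5215,-0.0203), lug at 141.6°; target lug direction 61.7°, so 80° clockwise. Turning the tool so the fingers straddle the lug tangentially, then descending.

```bash
python3 -m jog '{"dp":[[20,8,0],[42,16.5,0],[42,16.5,20],[42,16.5,60],[42,16.5,85],[42,16.5,85],[42,16.5,85]],"delta_rot":[[0,0,0.13],[0,0,0.26],[0,0,0.38],[0,0,0.38],[0,0,0.38],[0,0,0.38],[0,0,0.38]],"gripper":[0,0,0,0,0,0,0]}'
python3 - <<'E'
from h import *
o=robot.get_obs(); print(o['position'],todp(np.array([.4847,.0091,.061])-o['position'],o),R.from_quat(o['tool_rot']).apply([1,0,0]))
E
```

```text
time: 10.1
position: [0.4851, 0.0085, 0.1137]
tool_rot: [0.33, 0.944, -0.0, -0.0]
ft_force: [0.5, -0.3, 0.1]
grip_width: 0.0437
grip_force: 0.0
[0.485138   0.00847682 0.11373463] [ 0.7  0.2 52.7] [-7.82840506e-01  6.22222257e-01  4.52834068e-04]
```

```bash
python3 -m jog '{"dp":[[0.5,0,25],[0.5,0,45],[0.5,0,52],[0.5,0,52],[0.5,0,52],[0.5,0,52],[0.5,0,52],[0.5,0,52],[0.5,0,52],[0.5,0,52]],"delta_rot":[[0,0,0],[0,0,0],[0,0,0],[0,0,0],[0,0,0],[0,0,0],[0,0,0],[0,0,0],[0,0,0],[0,0,0]],"gripper":[0,0,0,0,-0.7,-0.7,-0.7,-0.7,-0.7,-0.7]}' 5
python3 - <<'E'
import numpy as np
for i in range(1,13):
    p=np.radians(80/12*i); print([round(47*(np.cos(p)-1),1),round(47*np.sin(p),1),0],round(p,3))
E
```

```text
time: 11.1
position: [0.4846, 0.0082, 0.0618]
tool_rot: [0.33, 0.944, 0.0, 0.0]
ft_force: [-1.0, -0.4, 0.8]
grip_width: 0.0144
grip_force: 0.0
[np.float64(-0.3), np.float64(5.5), 0] 0.116
[np.float64(-1.3), np.float64(10.8), 0] 0.233
[np.float64(-2.8), np.float64(16.1), 0] 0.349
[np.float64(-5.0), np.float64(21.1), 0] 0.465
[np.float64(-7.7), np.float64(25.8), 0] 0.582
[np.float64(-11.0), np.float64(30.2), 0] 0.698
[np.float64(-14.7), np.float64(34.2), 0] 0.814
[np.float64(-18.9), np.float64(37.7), 0] 0.931
[np.float64(-23.5), np.float64(40.7), 0] 1.047
[np.float64(-28.4), np.float64(43.2), 0] 1.164
[np.float64(-33.5), np.float64(45.0), 0] 1.28
[np.float64(-38.8), np.float64(46.3), 0] 1.396
```

Run:
```python
from h import *
o=robot.get_obs(); a=save('wrist','w4.png'); b=save('side','s4.png'); print(o['grip_width'],o['grip_force'])
u,v=map(int,w2px('side',[.4846,.0082,.07]));print(u,v,w2px('wrist',[.4847,.0091,.075],o))
cv2.imwrite('pics/m4.png',np.hstack([cv2.resize(a,(480,400)),cv2.resize(b[v-35:v+35,u-28:u+28],(320,400),interpolation=cv2.INTER_CUBIC)])[:,:,::-1])
```

```text
0.014409139251572611 0.0
276 216 (np.float64(256.3811858654358), np.float64(242.65781867203037))
```

View pics/m4.png

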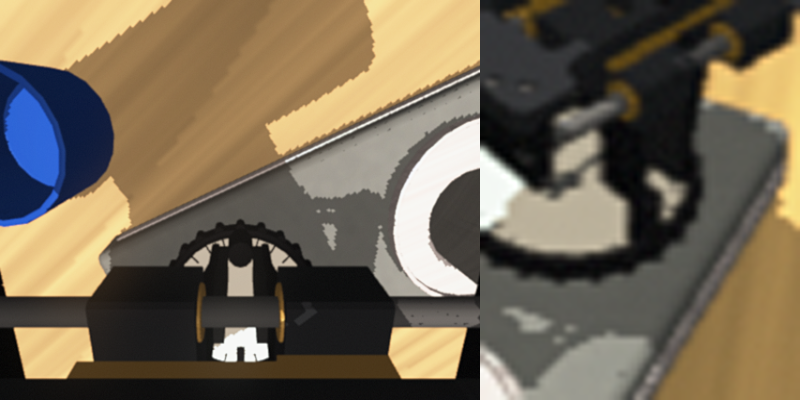

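The lug top shows between the fingers at about wrist (254,240). The 14.4 mm opening with zero grip force is ambiguous, so I'll close further and see whether it stops.

```bash
python3 -m jog '{"dp":[[0,0,0],[0,0,0],[0,0,0]],"delta_rot":[[0,0,0],[0,0,0],[0,0,0]],"gripper":[-0.85,-0.85,-0.85]}' 5
```

```text
time: 11.5
position: [0.4844, 0.0082, 0.0616]
tool_rot: [0.33, 0.944, -0.0, -0.0]
ft_force: [-0.7, -0.2, 0.3]
grip_width: 0.0073
grip_force: 0.0
```

Run:
```python
from h import *
o=robot.get_obs(); a=save('wrist','w5.png')
Rm=R.from_quat(o['tool_rot'])
tp=lambda x,y,z:w2px('wrist',o['position']+Rm.apply([x,y,z]),o)
x0,y0=186,190
c=cv2.resize(a[y0:y0+120,x0:x0+140],(700,600),interpolation=cv2.INTER_CUBIC)[:,:,::-1].copy()
def m(uv,col): cv2.drawMarker(c,(int((uv[0]-x0)*5),int((uv[1]-y0)*5)),col,0,16,1)
m(tp(0,0,0),(0,0,255)); m(tp(.0095,.0036,0),(0,255,0)); m(tp(.0095,-.0036,0),(0,255,0)); m(tp(-.0095,.0036,0),(255,255,0)); m(tp(0,0,-.019),(255,0,255))
m(w2px('wrist',[.4847,.0091,.075],o),(255,0,0)); m(w2px('wrist',[.4847,.0091,.056],o),(255,128,128))
m(w2px('wrist',[.5215,-.0203,.055],o),(0,255,255))
cv2.imwrite('pics/m5.png',c)
for p in [(0,0,0),(.0095,0,0),(0,0,-.019)]: print(tp(*p))
```

```text
(np.float64(254.9614780819723), np.float64(233.77483779416193))
(np.float64(254.97380910870564), np.float64(219.09977887397338))
(np.float64(254.87368117767718), np.float64(248.0460636679675))
```

View pics/m5.png

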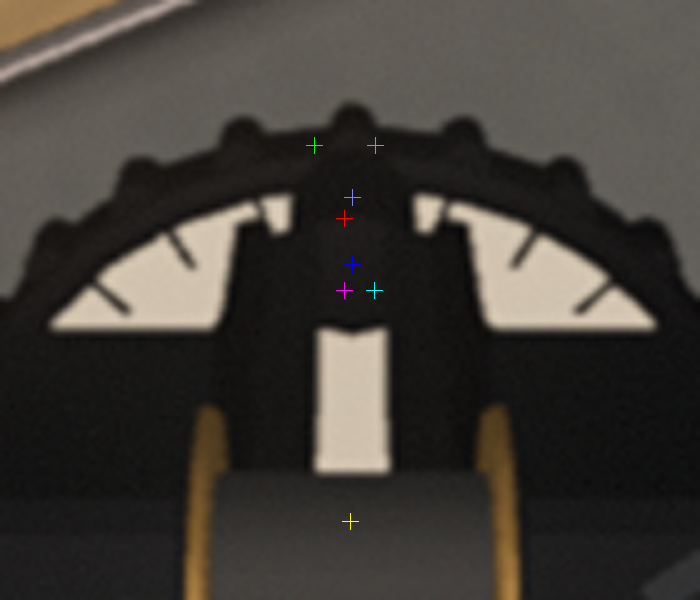

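Run:
```python
import cv2,numpy as np
f=lambda n:cv2.resize(np.clip(cv2.imread(f'pics/{n}')[195:285,200:310].astype(float)*5,0,255).astype(np.uint8),(400,330),interpolation=cv2.INTER_CUBIC)
s=np.clip(cv2.imread('pics/s4.png')[186:246,246:306].astype(float)*4,0,255).astype(np.uint8)
w=np.clip(cv2.imread('pics/w4.png')[150:330,150:360].astype(float)*5,0,255).astype(np.uint8)
cv2.imwrite('pics/m6.png',np.vstack([np.hstack([f('w4.png'),f('w5.png')]),np.hstack([cv2.resize(s,(270,270)),cv2.resize(w,(315,270)),np.zeros((270,215,3),np.uint8)])]))
```

```text
(no output)
```

View pics/m6.png

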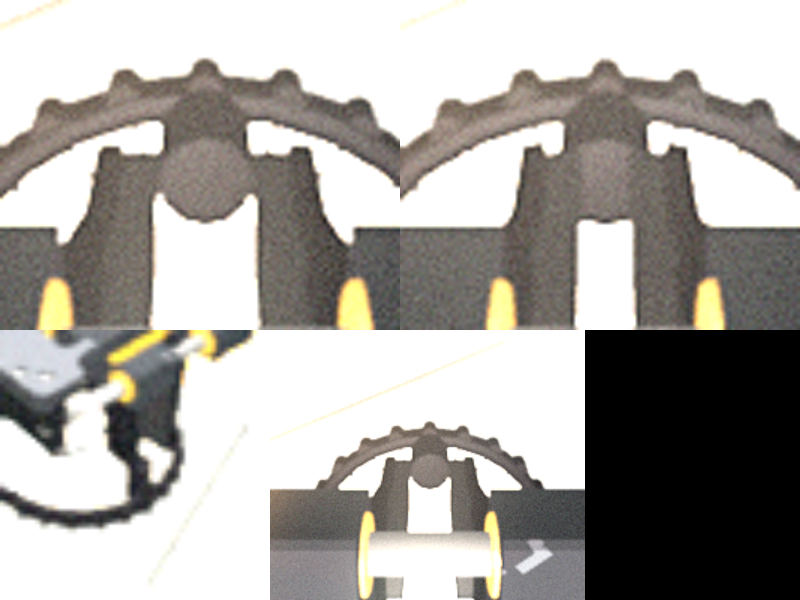

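Run:
```python
from h import *
o=robot.get_obs(); Rm=R.from_quat(o['tool_rot'])
for y in (-.022,-.007,.007,.022):
  for z in (0,-.019): 
    u,v=w2px('side',o['position']+Rm.apply([0,y,z])); print(y,z,'m6 px',round((u-246)*4.5),round((v-186)*4.5)+330)
```

```text
-0.022 0 m6 px 168 461
-0.022 -0.019 m6 px 169 435
-0.007 0 m6 px 147 474
-0.007 -0.019 m6 px 148 448
0.007 0 m6 px 127 486
0.007 -0.019 m6 px 127 460
0.022 0 m6 px 105 500
0.022 -0.019 m6 px 106 473
```

```bash
python3 -m jog '{"dp":[[0,0,0],[0,0,0],[0,0,0],[0,0,0],[0,0,2],[0,0,3],[0,0,3]],"delta_rot":[[0,0,0],[0,0,0],[0,0,0],[0,0,0],[0,0,0],[0,0,0],[0,0,0]],"gripper":[0,0,0,0,0,0,0]}' 5
```

```text
time: 12.25
position: [0.4843, 0.0082, 0.0584]
tool_rot: [0.33, 0.944, -0.0, -0.0]
ft_force: [0.7, -0.7, 0.4]
grip_width: 0.0428
grip_force: 0.0
```

```bash
python3 -m jog '{"dp":[[0,0,1],[0,0,2],[0,0,3],[0,0,4],[0,0,5],[0,0,5]],"delta_rot":[[0,0,0],[0,0,0],[0,0,0],[0,0,0],[0,0,0],[0,0,0]],"gripper":[0,0,0,0,0,0]}' 5
```

```text
time: 12.85
position: [0.4844, 0.0082, 0.0535]
tool_rot: [0.33, 0.944, -0.0, -0.0]
ft_force: [0.2, -0.2, -0.1]
grip_width: 0.0432
grip_force: 0.0
```

There's no contact below glass height, so the real fingertips sit above the reported TCP. Going further down in small steps and watching the force.

```bash
python3 -m jog '{"dp":[[0,0,1],[0,0,2],[0,0,3],[0,0,4],[0,0,5],[0,0,5]],"delta_rot":[[0,0,0],[0,0,0],[0,0,0],[0,0,0],[0,0,0],[0,0,0]],"gripper":[0,0,0,0,0,0]}' 5
python3 -m jog '{"dp":[[0,0,1],[0,0,2],[0,0,2],[0,0,2],[0,0,2],[0,0,2],[0,0,2],[0,0,2],[0,0,2]],"delta_rot":[[0,0,0],[0,0,0],[0,0,0],[0,0,0],[0,0,0],[0,0,0],[0,0,0],[0,0,0],[0,0,0]],"gripper":[0,0,0,-0.75,-0.75,-0.75,-0.75,-0.75,-0.75]}' 5
```

```text
time: 13.45
position: [0.4844, 0.0082, 0.0485]
tool_rot: [0.33, 0.944, -0.0, -0.0]
ft_force: [0.3, -0.4, -0.7]
grip_width: 0.0434
grip_force: 0.0
time: 14.35
position: [0.4845, 0.0082, 0.0467]
tool_rot: [0.33, 0.944, 0.0, 0.0]
ft_force: [-0.3, 0.3, -0.0]
grip_width: 0.0159
grip_force: 5.0
```

Lug gripped (15.9 mm, 5 N). Turning the first half of the arc.

```bash
python3 -m jog '{"dp":[[-0.3,5.5,0],[-1.3,10.8,0],[-2.8,16.1,0],[-5,21.1,0],[-7.7,25.8,0],[-11,30.2,0],[-11,30.2,0]],"delta_rot":[[0,0,0.116],[0,0,0.233],[0,0,0.349],[0,0,0.465],[0,0,0.582],[0,0,0.698],[0,0,0.698]],"gripper":[-0.75,-0.75,-0.75,-0.75,-0.75,-0.75,-0.75]}' 5
python3 - <<'E'
from h import *
o=robot.get_obs(); x=R.from_quat(o['tool_rot']).apply([1,0,0]); print(np.degrees(np.arctan2(x[1],x[0])),o['position'], o['ft_force'])
d=o['position']-np.array([.5215,-.0203,0]);print(np.degrees(np.arctan2(d[1],d[0])),np.hypot(d[0],d[1]))
E
```

```text
time: 15.05
position: [0.5125, 0.0251, 0.0467]
tool_rot: [0.633, 0.774, 0.0, 0.0]
ft_force: [0.3, 0.7, 1.3]
grip_width: 0.0156
grip_force: 5.0
101.46947668079243 [0.51247298 0.02509226 0.04667617] [0.34741984 0.74661867 1.28118487]
101.24750070680714 0.04628114757779695
```

```bash
python3 -m jog '{"dp":[[-0.3,5.5,0],[-1.3,10.8,0],[-2.8,16.1,0],[-5,21.1,0],[-7.7,25.8,0],[-10.8,30,0],[-10.8,30,0],[-10.8,30,0]],"delta_rot":[[0,0,0.116],[0,0,0.233],[0,0,0.349],[0,0,0.465],[0,0,0.582],[0,0,0.693],[0,0,0.693],[0,0,0.693]],"gripper":[-0.75,-0.75,-0.75,-0.75,-0.75,-0.75,-0.75,-0.75]}' 5
python3 -m jog '{"dp":[[0,0,0],[0,0,0],[0,0,0],[0,0,-30],[0,0,-75],[0,0,-120],[0,0,-150],[0,0,-150],[0,0,-150]],"delta_rot":[[0,0,0],[0,0,0],[0,0,0],[0,0,0],[0,0,0],[0,0,0],[0,0,0],[0,0,0],[0,0,0]],"gripper":[-0.2,-0.2,-0.2,-0.2,-0.2,-0.2,-0.2,-0.2,-0.2]}' 5
python3 - <<'E'
from h import *
o=robot.get_obs(); a=save('wrist','w7.png'); b=save('side','s7.png'); print(o['position'],o['grip_width'])
u,v=map(int,w2px('wrist',[.5215,-.0203,.055],o)); x0=max(0,u-75);y0=max(0,v-75);print(u,v,x0,y0)
c=cv2.resize(a[y0:y0+150,x0:x0+150],(450,450),interpolation=cv2.INTER_CUBIC)
d=cv2.resize(b[180:305,180:300],(350,365)); d=cv2.copyMakeBorder(d,0,85,0,0,cv2.BORDER_CONSTANT)
cv2.imwrite('pics/m7.png',np.hstack([c,d])[:,:,::-1])
E
```

```text
time: 15.85
position: [0.5437, 0.0202, 0.0467]
tool_rot: [0.857, 0.515, 0.0, 0.0]
ft_force: [0.9, 1.1, -0.1]
grip_width: 0.0153
grip_force: 5.0
time: 16.75
position: [0.5433, 0.0204, 0.197]
tool_rot: [0.858, 0.513, 0.0, 0.0]
ft_force: [-0.5, -0.8, -0.2]
grip_width: 0.035
grip_force: 0.0
[0.54325459 0.02037091 0.19704873] 0.034955712108298884
254 219 179 144
```

View pics/m7.png

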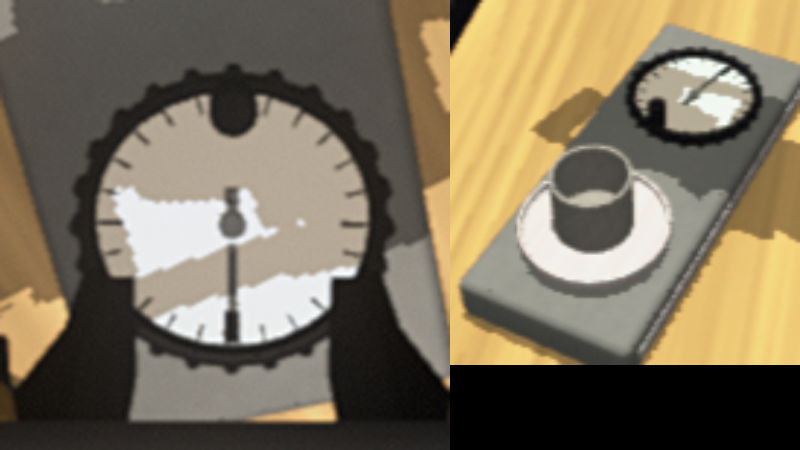

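The zero bar (crop 231,326) lies right on the needle line, from hub (232,222) to tip (231,310). The beaker stands centred on the pan and the hand is clear. Handing in.

```bash
python3 -c "
from rig import robot
print(robot.hand_in())"
```

```text
the job is handed in; nothing more can be done
None
```

I handed the job in at about 17 s of the 61 s allowed: the last pictures show the beaker upright near the middle of the pan and the zero mark on the needle's line, with the hand clear above; I never moved near the pot or jar, and no verdict came back.

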